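Back the take-up drum off to its wire clip

TASK

Set the empty take-up drum for the next wire: flip its ratchet pawl up and right over so that it stays clear, then wind the drum back by its crank (not on round forwards) until the red clip is just short of the pointer. Drop the pawl back into the wheel and ease the drum gently back until the tooth comes to rest on the pawl, with the pawl fully home and the clip at the pointer. Then let go, leaving the other things on the bench where they are.

Things in the scene. Friction and masses are not known exactly. Their poses are not given: they have to be found in the camera images.
- winch: blue take-up drum stand bolted to the bench; place and yaw differ each time. Base plate 230 x 165 x 8 mm, two cheeks 160 mm tall. Origin: underside, below the middle of the drum. x: across the axle, from the robot's side to the far side; y: along the axle, from the crank side to the ratchet side; z up. All offsets below are in this frame (m or mm)
- axle_mid (a point): point on the drum's level axle, half-way along the drum, 130 mm above the bench; the axle lies along the stand's y
- drum (a joint): angle (rad) of drum, ratchet wheel and crank. 0 = red clip at the pointer with a tooth bearing on the pawl. Positive = wound forward (top of the drum to +x); winding back lowers it. Starts between 1.0 and 2.05. It drags (0.3 N m) and stays where it is left. With the pawl down it clicks on forwards but turns back only to the next stop, at 0 and every 0.524 rad
- ratchet_mid (a point): centre of the dark steel ratchet wheel on the drum, 72 mm to +y of axle_mid: 130 mm across, 12 mm thick, 12 teeth 10 mm high. To end at drum angle 0 the pawl must be dropped while the drum is between about 0.03 and 0.45 short of it (joint value positive); dropped further off, it drops into another tooth gap
- crank_grip (a point): centre of the crank's black handle, right of the stand: cylinder 26 mm thick, 96 mm long, parallel to the axle, turning freely on its pin; outer end free, steel crank arm at its inner end. Circles the axle at 80 mm radius, 132 mm to -y of axle_mid: at drum angle q it is at x = 0.080 sin(q - 0.698), z = 0.130 + 0.080 cos(q - 0.698) from the stand's origin
- pawl (a joint): angle (rad) of the steel ratchet pawl: 0 = dropped fully home between two teeth; about 0.17 = nose on a tooth's crest; about 1.65 = balanced upright; 2.36 = flipped right over towards the robot, leaning on its stop, where it stays by its own weight. Let go below about 1.5 it falls back to the wheel, above about 1.8 right over. Starts down on the wheel
- pawl_pivot (a point): the pawl's pivot axis (along the stand's y), in the plane of the ratchet wheel: 62 mm to -x, 72 mm to +y and 72 mm above axle_mid. The pawl is 12 mm wide and reaches 62 mm from it
- pawl_knob (a point): lifting pin of the pawl: 12 mm thick steel pin, level, sticking out to +y from 6 to 50 mm off the pawl's mid-plane, with a 19 mm orange ball at its end; this point is 30 mm out. Circles pawl_pivot at 42 mm radius: at pawl angle a it is at x = 0.042 cos(a - 0.05), z = 0.042 sin(a - 0.05) from it, 30 mm to +y. Fixed to the pawl, so it turns in the fingers
- clip (a point): outer face of the red wire clip on the rim of the drum's right flange, 63 mm from the axle
- pointer (a point): tip of the yellow pointer above the rim of the right flange, straight above the axle, 7 mm above the clip when the clip stands at it
- bobbin_grey_mid (a point): empty grey plastic wire bobbin standing upright, flanges 72 mm across, 85 mm tall; this point is on its middle, 42.5 mm above the bench. Not to be disturbed
- bobbin_orange_mid (a point): empty orange bobbin with a grey core standing upright, 64 mm across, 75 mm tall; this point is on its middle, 37.5 mm above the bench. Not to be disturbed
- oil_bottle_mid (a point): yellow oil bottle with a red spout, 58 mm across, 200 mm tall with the spout, standing upright; this point is on its middle, 75 mm above the bench. Not to be disturbed
- dial_gauge_mid (a point): dial gauge on a 50 x 56 x 50 mm grey base with a 200 mm tall steel post and a dial 62 mm out to its own +y side at 165 mm height; this point is on its middle, 25 mm above the bench. Not to be disturbed
- spanner_mid (a point): 160 mm steel spanner lying flat beyond the stand; this point is on its middle, 3.5 mm above the bench. Not to be disturbed
- screwdriver_mid (a point): 180 mm screwdriver with a blue handle lying on the bench to the right of the crank; this point is on its middle, 13 mm above the bench. Not to be disturbed
- roller_mid (a point): grooved steel straightening roller lying flat, 56 mm across, 22 mm thick; this point is on its middle, 11 mm above the bench. Not to be disturbed

How it is judged:
By the outcome, as a careful person would: the job done as asked, in the order asked, and still so for the second after the job is handed in, with the robot touching nothing.
It also fails if it takes over 72 s, if anything falls off the work surface, if the arm or the gripper's body presses on something with over 40 N, if the wrist force passes 120 N, or if a joint passes its speed limit or range.

ROBOT

A 6-joint arm with a two-finger parallel gripper is mounted at the origin on the work surface. World frame = base frame: x ahead of the robot, y to its left, z up, the work surface at z = 0. Lengths are in mm, angles in rad, forces in N, time in s.
With the tool pointing down it reaches from about 300 to 775 mm from the base axis. Payload 14.6 kg.
Tool frame: the origin (TCP) lies at the very end of the fingers, on their centre line; the grasp point (between the pads) lies 19 mm behind it; y points along the fingers, z is the direction in which the jaws open and shut, and the axes are right-handed (so a half turn about y gives the same grasp; the last joint's range is limited). The gripper opens to 94 mm and grips with 3 to 60 N. Pads are 16 mm wide; open, the fingers measure 119 mm over their backs; the gripper's body (75 mm by 177 mm) begins 78 mm behind the grasp point.
Start: joints at [-1.355, 0.3, 1.521, -0, 1.321, -0.067], TCP at [153.468, -528.145, 205.446] pointing down, gripper open.
Joint ranges: [-3.03, 3.03], [-0.79, 2.21], [0.23, 2.52], [-1.04, 4.18], [0, 3.07], [-2.55, 2.55]. Speed limits (rad/s): [2.22, 2.22, 2.57, 3.14, 3.14, 3.14].

INTERFACE

Orientations are given as [roll, pitch, yaw] about the fixed x, y, z axes, in that order (R = Rz(yaw) Ry(pitch) Rx(roll)).
In Python, from cell import manip, imaging, ticket gives the robot as it stands.
- The arm moves only by the shell command python3 -m inch 'ROWS' [FORCE]. ROWS is JSON, a list of rows, each a list of 3 entries, a list of its own where there are three numbers: the turn, a rotation vector about the world's x, y, z in degrees, then the shift along the world's x, y, z in m, then the finger opening in m, from 0 to 0.094. In form: [[[wx, wy, wz], [tx, ty, tz], jaw], ...]. A call has exactly 10 rows; each row shifts and turns the commanded pose from where the row before left it; what a row does not reach is not made up. A row lasts 1/12 s, in which the tool goes at most 41.7 mm and 7.16 degrees, less where a joint would pass 70% of its speed; a pose out of reach is approached as far as the arm can. A call with a gripper value outside its range is refused whole. The fingers move at their own pace and stop on an object; FORCE is the grip in N (left out, the last holds). Time passes only in rows, so rows that do not move let the fingers close, or fill a call up. It gives the time, the measured TCP pose, the force and the opening at its end, in the units of the state.
- manip.read_state(): the state, without advancing time (a new reading comes with each control period).
- imaging.camera(name): name is "side" or "top" or "wrist"; returns a dict with "pixels" (400x640x3 uint8, red, green, blue), "depth" (400x640 float32, mm along the optical axis (not along the pixel's ray), 0 where there is no reading), "mtx" (3x3 intrinsics, pixels), "pose" (4x4, takes a point from camera to world coordinates); the wrist camera has in their place "hand_eye" (4x4, takes a point from camera to tool coordinates, whose origin is the TCP and whose axes are the tool frame's). Camera axes: x right, y up, looking along -z (the intrinsics and any distortion apply to the point x, -y, -z); pixel columns grow to the right and rows downward; lengths in mm; the calibration is good to about 2 mm. A picture is of the moment at which its call begins: read the wrist's pose just before it.
- ticket.sign_off(): hands the job in, once; it reports no verdict.
The state is a dict: "clock": time; "joints": joint angles; "qd": joint speeds; "effort": joint torques, N m; "eef_pos": TCP position; "eef_rot": TCP orientation; "wrist_force": force on the tool from outside, world axes, zero at the start; "moment": the same for the moment, N m; "finger_gap": finger opening in mm.
Only numpy, scipy, OpenCV 4.12 (cv2) and the standard library are available. Lean on these libraries where they do the work, as an engineer would, in place of code of your own. Each camera call takes 0.05 s, during which the arm holds its last target. There are 200 camera calls.

## Working session

There is one attempt and no reset: what is moved stays moved. The work goes in short steps, Python scripts to look and compute and a shell command to move; the robot and the scene stay as the last step left them, time stands still between calls to the robot, and variables do not carry over. Pictures are saved under pics/ and viewed, on a budget of 10 in all, crops included, one or two more only if the job needs it, and the job is handed in when it is done.

```bash
ls; mkdir -p pics
cat > h.py <<'E'
import numpy as np, cv2
from cell import manip, imaging, ticket
def pts(c,pose=None):
    P=np.array(c["pose"] if pose is None else pose); K=np.array(c["mtx"]); d=c["depth"]
    v,u=np.mgrid[:400,:640]
    X=np.stack([(u-K[0,2])/K[0,0]*d,-(v-K[1,2])/K[1,1]*d,-d,np.ones_like(d)],-1)
    return (X@P.T)[...,:3]
def save(c,n): cv2.imwrite(f"pics/{n}.png",c["pixels"][...,::-1])
E
python3 - <<'E'
from h import *
s=manip.read_state();print(s)
a=imaging.camera("side");b=imaging.camera("top")
cv2.imwrite("pics/a.png",np.vstack([a["pixels"],b["pixels"]])[...,::-1][:, :]) 
np.savez("c.npz",pa=pts(a),pb=pts(b),a=a["pixels"],b=b["pixels"])
save(a,"s1");save(b,"t1")
print(np.round(a["pose"],2),np.round(b["pose"],2),a["mtx"],[k for k in a])
E
```

```text
pics
{'clock': 0.0, 'joints': array([-1.35457284e+00,  3.00425857e-01,  1.52157352e+00,  2.99380518e-05,
        1.32073057e+00, -6.65530362e-02]), 'qd': array([ 7.81033282e-04, -4.84169432e-04,  2.56663911e-04,  3.10460704e-04,
        1.94843856e-03, -3.20326891e-05]), 'effort': array([-3.65709147e-04, -5.31801331e+01, -3.52737486e+01,  7.08160177e-02,
        2.43837299e-02, -1.34947290e-04]), 'eef_pos': array([ 153.43476983, -527.88649942,  204.91435763]), 'eef_rot': array([-1.57192917e+00,  1.04568494e-04, -2.85882361e+00]), 'wrist_force': array([0.30016383, 0.2780278 , 0.50789169]), 'moment': array([0.01306646, 0.04725737, 0.02826784]), 'finger_gap': 93.84326137813174}
[[-9.5000e-01  2.1000e-01 -2.5000e-01  2.6114e+02]
 [-3.2000e-01 -5.7000e-01  7.6000e-01  9.9610e+02]
 [ 2.0000e-02  7.9000e-01  6.1000e-01  9.2893e+02]
 [ 0.0000e+00  0.0000e+00  0.0000e+00  1.0000e+00]] [[-2.00000e-02  1.00000e+00 -7.00000e-02  5.22780e+02]
 [-1.00000e+00 -2.00000e-02 -2.00000e-02  2.64300e+01]
 [-2.00000e-02  7.00000e-02  1.00000e+00  1.28453e+03]
 [ 0.00000e+00  0.00000e+00  0.00000e+00  1.00000e+00]] [[465.64594574   0.         325.53821672]
 [  0.         465.64594574 198.98992261]
 [  0.           0.           1.        ]] ['pixels', 'depth', 'mtx', 'pose']
```

View pics/s1.png

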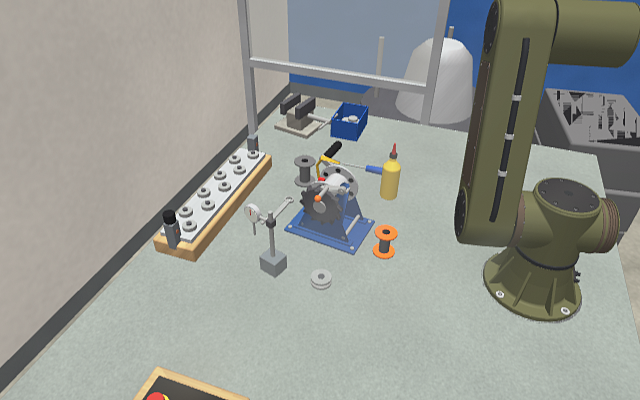

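View pics/t1.png

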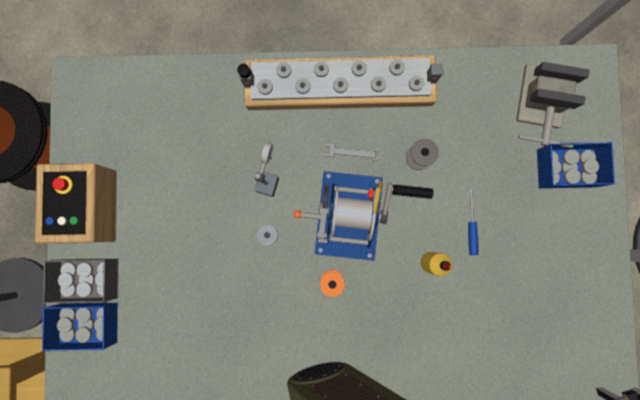

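The side view shows the winch around (330,215) with the orange knob at (318,198) and the crank handle at (333,150). The top view shows the plate at (349,216), the knob at (297,214), the handle at (413,191), the dial gauge at (265,180) and the bottle at (438,264).

Run:
```python
from h import *
c=imaging.camera("top");P=pts(c);im=c["pixels"];hsv=cv2.cvtColor(im,cv2.COLOR_RGB2HSV)
np.set_printoptions(precision=1,suppress=True)
K=c["mtx"];T=np.array(c["pose"])
def ray(u,v,z):
    d=T[:3,:3]@np.array([(u-K[0,2])/K[0,0],-(v-K[1,2])/K[1,1],-1]);o=T[:3,3];return o+d*(z-o[2])/d[2]
m=cv2.inRange(hsv,(100,120,40),(125,255,255));win=np.zeros_like(m);win[165:265,310:388]=1;m=m*win
m[(P[...,2]>25)]=0
cnt=np.vstack([k for k in cv2.findContours(m,0,1)[0] if cv2.contourArea(k)>10])
r=cv2.minAreaRect(cnt);bx=cv2.boxPoints(r);print(r)
W=np.array([ray(u,v,8) for u,v in bx]);print(W)
C=W.mean(0);print("centre",C)
e=[W[1]-W[0],W[2]-W[1]];print([np.linalg.norm(k) for k in e]);L=max(e,key=np.linalg.norm);yaw=np.arctan2(L[1],L[0]);yaw=(yaw+np.pi/2)%np.pi-np.pi/2;print("yaw",yaw)
R=np.array([[np.cos(yaw),-np.sin(yaw)],[np.sin(yaw),np.cos(yaw)]])
def rep(n,mask,box):
    w=np.zeros_like(mask);w[box[0]:box[1],box[2]:box[3]]=1;q=P[(mask*w>0)&(P[...,2]>5)]
    if len(q)==0: print(n,"none");return
    md=np.median(q,0);print(n,len(q),md,"stand",(md[:2]-C[:2])@R,"z",q[:,2].min(),q[:,2].max(), "lo/hi",q.min(0),q.max(0))
rep("handle",cv2.inRange(hsv,(0,0,0),(180,255,60)),(180,203,393,436))
rep("knob",cv2.inRange(hsv,(5,150,120),(15,255,255)),(205,224,288,306))
rep("clip",cv2.inRange(hsv,(0,150,90),(5,255,255)),(170,260,350,388))
rep("pointer",cv2.inRange(hsv,(20,150,90),(32,255,255)),(170,260,350,388))
rep("bottle",cv2.inRange(hsv,(20,150,90),(32,255,255)),(245,285,415,460))
rep("orange",cv2.inRange(hsv,(5,150,120),(18,255,255)),(265,305,315,350))
w=P[165:195,245:285];q=w[w[...,2]>12];print("gauge",q.min(0),q.max(0))
q=P[145:170,245:285];q=q[q[...,2]>12];print("dial",q.min(0),q.max(0))
q=P[130:172,400:442];q=q[q[...,2]>12];print("greybob",q.min(0),q.max(0))
b=im[160:270,230:460];cv2.imwrite("pics/z.png",cv2.resize(b,None,fx=3.4,fy=3.4,interpolation=2)[...,::-1])
```

```text
((348.37261962890625, 215.46029663085938), (59.2515869140625, 82.49160766601562), 6.009006023406982)
[[ 478.6   57.2    8. ]
 [ 703.4   29.5    8. ]
 [ 683.  -132.2    8. ]
 [ 459.1 -102.7    8. ]]
centre [581.  -37.1   8. ]
[np.float64(226.4977975586226), np.float64(162.96702948418854)]
yaw -0.12253727872667941
handle 379 [ 626.4 -179.6  188.6] stand [  62.5 -135.9] z 173.24252649728487 1284.527162316704 lo/hi [ 522.8 -226.   173.2] [ 642.3   26.4 1284.5]
knob 35 [576.9  91.5 208. ] stand [-19.8 127.1] z 201.2334927800482 211.25894555168406 lo/hi [570.1  86.7 201.2] [583.9  98.9 211.3]
clip 31 [629.  -87.5 136.1] stand [ 53.7 -44.2] z 129.8787620311282 140.3899984730092 lo/hi [619.1 -92.8 129.9] [636.7 -81.  140.4]
pointer 75 [615.5 -94.3 204.5] stand [ 41.2 -52.6] z 179.51360889996317 210.88360716365855 lo/hi [ 578.4 -105.4  179.5] [648.5 -87.5 210.9]
bottle 454 [ 454.8 -241.5  120.6] stand [-100.3 -218.3] z 14.82805035226329 168.41530554330893 lo/hi [ 423.8 -282.2   14.8] [ 478.1 -228.1  168.4]
orange 436 [404.8  12.6  74.9] stand [-181.    27.8] z 5.0661454471837715 1284.527162316704 lo/hi [371.2 -16.4   5.1] [ 522.8   43.1 1284.5]
gauge [522.8  26.4  13.7] [ 699.9  212.9 1284.5]
dial [522.8  26.4  97. ] [ 747.1  182.1 1284.5]
greybob [ 522.8 -269.9   12.4] [ 774.7   26.4 1284.5]
```

View pics/z.png

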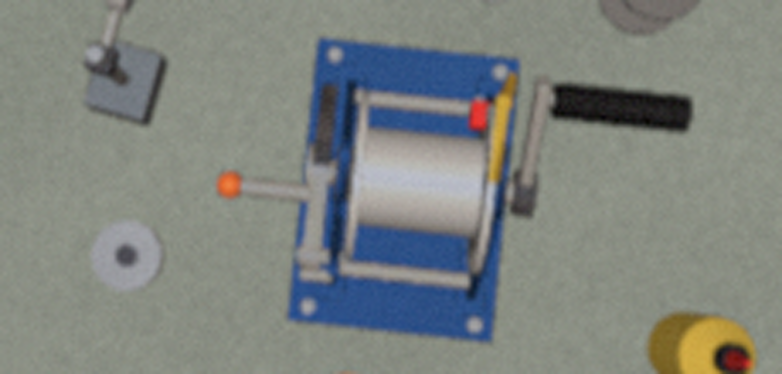

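The zoomed crop shows the red clip at (478,115), the handle at (620,105) and the pin from (250,187) to (310,192), with the ball at (229,184). That gives stand origin ≈ (581,−37), yaw −0.1225 and q ≈ 1.57. I'll move above the knob.

```bash
python3 -m inch '[[[0,0,3.34],[0.021,0.0297,0.0115],0.094],[[0,0,3.34],[0.021,0.0297,0.0115],0.094],[[0,0,3.34],[0.021,0.0297,0.0115],0.094],[[0,0,3.34],[0.021,0.0297,0.0115],0.094],[[0,0,3.34],[0.021,0.0297,0.0115],0.094],[[0,0,3.34],[0.021,0.0297,0.0115],0.094],[[0,0,3.34],[0.021,0.0297,0.0115],0.094],[[0,0,3.34],[0.021,0.0297,0.0115],0.094],[[0,0,3.34],[0.021,0.0297,0.0115],0.094],[[0,0,3.34],[0.021,0.0297,0.0115],0.094]]' 30
python3 -m inch '[[[0,0,3.34],[0.021,0.0297,0],0.094],[[0,0,3.34],[0.021,0.0297,0],0.094],[[0,0,3.34],[0.021,0.0297,0],0.094],[[0,0,3.34],[0.021,0.0297,0],0.094],[[0,0,3.34],[0.021,0.0297,0],0.094],[[0,0,3.34],[0.021,0.0297,0],0.094],[[0,0,3.34],[0.021,0.0297,0],0.094],[[0,0,3.34],[0.021,0.0297,0],0.094],[[0,0,3.34],[0.021,0.0297,0],0.094],[[0,0,3.34],[0.021,0.0297,0],0.094]]'
cat >> h.py <<'E'
from scipy.spatial.transform import Rotation as Ro
def wrist():
    s=manip.read_state();c=imaging.camera("wrist")
    T=np.eye(4);T[:3,:3]=Ro.from_euler("xyz",s["eef_rot"]).as_matrix();T[:3,3]=s["eef_pos"]
    return s,c,T@np.array(c["hand_eye"])
C=np.array([581.,-37.1]);yaw=-0.1225
E2=np.array([[np.cos(yaw),-np.sin(yaw)],[np.sin(yaw),np.cos(yaw)]])
def st(p): p=np.array(p,float);return np.r_[(p[:2]-C)@E2,p[2]]
def wo(p): p=np.array(p,float);return np.r_[C+E2@p[:2],p[2]]
E
python3 - <<'E'
from h import *
np.set_printoptions(precision=2,suppress=True)
s,c,T=wrist();save(c,"w1");P=pts(c,T)
print(s["eef_pos"],s["eef_rot"],st(s["eef_pos"]))
hsv=cv2.cvtColor(c["pixels"],cv2.COLOR_RGB2HSV)
m=(cv2.inRange(hsv,(5,150,100),(16,255,255))>0)&(P[...,2]>150)&(P[...,2]<240)
q=P[m];print(len(q),np.median(q,0),st(np.median(q,0)),q.max(0))
E
```

```text
clock: 0.98
eef_pos: [364.0, -229.4, 321.0]
eef_rot: [-1.571, 0.0, -2.273]
wrist_force: [0.5, -0.3, -0.2]
finger_gap: 93.9
clock: 1.82
eef_pos: [574.1, 67.6, 320.2]
eef_rot: [-1.571, -0.0, -1.69]
wrist_force: [0.8, -0.7, -1.1]
finger_gap: 93.9
[574.12  67.65 320.18] [-1.57 -0.   -1.69] [-19.63 103.12 320.18]
168 [578.34  94.25 207.35] [-18.69 130.04 207.35] [586.28  99.07 210.98]
```

View pics/w1.png

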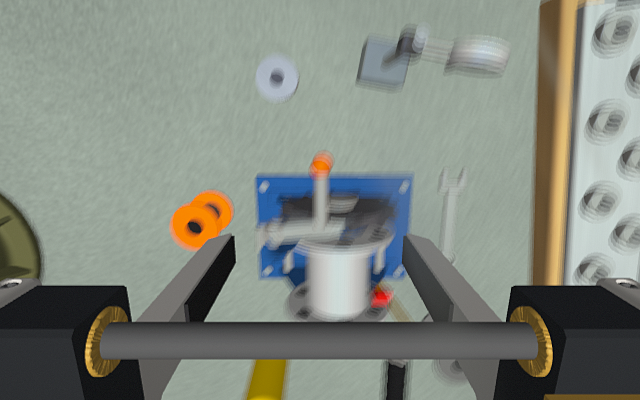

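The blurred wrist view shows the ball at (321,163) and the pin going down to (320,225), between the fingers. I'll re-measure once it has settled.

Run:
```python
from h import *
np.set_printoptions(precision=2,suppress=True)
imaging.camera("top");imaging.camera("top")
s,c,T=wrist();P=pts(c,T)
print(st(s["eef_pos"]),s["eef_rot"])
S=np.dstack([(P[...,:2]-C)@E2,P[...,2]])
def g(n,m): q=S[m];print(n,len(q),np.median(q,0),np.percentile(q,2,0),np.percentile(q,98,0))
z=S[...,2];y=S[...,1];x=S[...,0]
g("pin",(z>185)&(z<225)&(y>92)&(y<112)&(abs(x)<60))
hsv=cv2.cvtColor(c["pixels"],cv2.COLOR_RGB2HSV)
g("ball",(cv2.inRange(hsv,(5,150,100),(16,255,255))>0)&(z>190)&(z<225))
g("pawl",(z>195)&(z<240)&(y>60)&(y<85)&(x<0))
g("plate",(cv2.inRange(hsv,(100,120,40),(125,255,255))>0)&(z<15)&(z>0)&(abs(x)<140)&(abs(y)<110))
g("clip",(cv2.inRange(hsv,(0,170,90),(4,255,255))>0)&(z<220)&(z>100)&(abs(y)<80))
```

```text
[-19.8  103.02 319.11] [-1.57 -0.   -1.69]
pin 285 [-19.43 102.24 205.84] [-24.77  92.4  202.56] [-14.05 111.73 207.85]
ball 307 [-19.54 126.27 207.75] [-28.19 118.77 202.92] [-11.72 133.74 210.65]
pawl 1515 [-40.08  68.65 206.27] [-76.31  60.44 195.78] [ -2.5   83.06 213.39]
plate 4824 [19.79 50.11  9.02] [-112.75  -79.6     7.06] [111.4   79.62  14.77]
clip 246 [ 51.13 -41.32 135.41] [ 42.29 -49.66 121.65] [ 61.06 -38.67 137.89]
```

```bash
python3 -m inch '[[[0,0,0],[0,-0.001,-0.02],0.05],[[0,0,0],[0,0,-0.02],0.05],[[0,0,0],[0,0,-0.02],0.05],[[0,0,0],[0,0,-0.02],0.05],[[0,0,0],[0,0,-0.02],0.05],[[0,0,0],[0,0,-0.02],0.05],[[0,0,0],[0,0,-0.017],0.05],[[0,0,0],[0,0,0],0.05],[[0,0,0],[0,0,0],0.02],[[0,0,0],[0,0,0],0.008]]' 15
python3 -m inch '[[[0,0,0],[0,0,0],0.006],[[0,0,0],[0,0,0],0.006],[[0,0,0],[0,0,0],0.006],[[0,0,0],[0,0,0],0.006],[[0,0,0],[0,0,0],0.006],[[0,0,0],[0,0,0],0.006],[[0,0,0],[0,0,0],0.006],[[0,0,0],[0,0,0],0.006],[[0,0,0],[0,0,0],0.006],[[0,0,0],[0,0,0],0.006]]'
python3 - <<'E'
from h import *
np.set_printoptions(precision=2,suppress=True)
s=manip.read_state();p=st(s["eef_pos"]);print(p,p[2]+19,s["wrist_force"],s["finger_gap"])
a=np.linspace(0,2.30,21)
Q=np.array([wo([-62+42*np.cos(t-.05),101,202+42*np.sin(t-.05)]) for t in a]);print(Q[0],Q[-1]);print(np.round(np.diff(Q,axis=0),1).tolist())
E
```

```text
clock: 2.85
eef_pos: [573.8, 64.3, 185.0]
eef_rot: [-1.569, 0.0, -1.694]
wrist_force: [0.0, -0.0, 0.8]
finger_gap: 39.8
clock: 3.68
eef_pos: [573.6, 64.9, 183.7]
eef_rot: [-1.57, 0.0, -1.693]
wrist_force: [-0.5, 0.0, 4.2]
finger_gap: 11.3
[-19.84 100.29 183.69] 202.6916229113417 [-0.5   0.    4.16] 11.312766063911523
[573.44  65.59 199.9 ] [505.62  73.94 234.68]
[[-0.0, 0.0, 4.8], [-0.6, 0.1, 4.8], [-1.1, 0.1, 4.7], [-1.7, 0.2, 4.5], [-2.2, 0.3, 4.3], [-2.6, 0.3, 4.0], [-3.1, 0.4, 3.7], [-3.5, 0.4, 3.3], [-3.8, 0.5, 2.9], [-4.1, 0.5, 2.4], [-4.4, 0.5, 1.9], [-4.6, 0.6, 1.4], [-4.7, 0.6, 0.9], [-4.8, 0.6, 0.3], [-4.8, 0.6, -0.2], [-4.7, 0.6, -0.8], [-4.6, 0.6, -1.3], [-4.4, 0.5, -1.8], [-4.2, 0.5, -2.3], [-3.9, 0.5, -2.8]]
```

```bash
python3 -m inch '[[[0,0,0],[0,0,0.0048],0.006],[[0,0,0],[-0.0006,0.0001,0.0048],0.006],[[0,0,0],[-0.0011,0.0001,0.0047],0.006],[[0,0,0],[-0.0017,0.0002,0.0045],0.006],[[0,0,0],[-0.0022,0.0003,0.0043],0.006],[[0,0,0],[-0.0026,0.0003,0.004],0.006],[[0,0,0],[-0.0031,0.0004,0.0037],0.006],[[0,0,0],[-0.0035,0.0004,0.0033],0.006],[[0,0,0],[-0.0038,0.0005,0.0029],0.006],[[0,0,0],[-0.0041,0.0005,0.0024],0.006]]' 15
python3 - <<'E'
from h import *
s=manip.read_state();p=st(s["eef_pos"]);print(p,s["wrist_force"],s["finger_gap"]);d=p-[-62,0,183];print(np.hypot(d[0],d[2]),np.arctan2(d[2],d[0])+.05)
E
```

```text
clock: 4.52
eef_pos: [553.8, 67.5, 226.6]
eef_rot: [-1.56, 0.002, -1.693]
wrist_force: [13.9, 0.4, 13.4]
finger_gap: 11.3
[-39.77177714 100.53823176 226.57682642] [13.91025854  0.41986525 13.37648281] 11.328957409667348
48.9186436060962 1.1491071630269645
```

Run:
```python
from h import *
np.set_printoptions(precision=2,suppress=True)
imaging.camera("top")
s,c,T=wrist();P=pts(c,T);print(st(s["eef_pos"]),s["wrist_force"])
S=np.dstack([(P[...,:2]-C)@E2,P[...,2]]);z=S[...,2]
hsv=cv2.cvtColor(c["pixels"],cv2.COLOR_RGB2HSV);save(c,"w2")
q=S[(cv2.inRange(hsv,(5,150,100),(16,255,255))>0)&(z>190)&(z<280)];print(len(q),np.median(q,0),q.min(0),q.max(0))
```

```text
[-40.62 100.52 226.8 ] [10.82 -0.48 17.11]
926 [-40.32 127.95 245.54] [-49.39 118.98 236.52] [-31.2  135.19 249.59]
```

View pics/w2.png

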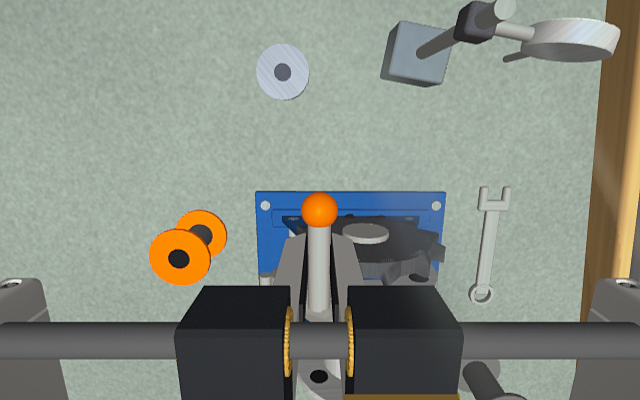

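The ball is at (320,210), held between the fingers. That puts the pawl at about 1.1 rad, with the pin 13 mm behind the tip. I'll carry on over with a small upward correction.

```bash
python3 -m inch '[[[0,0,0],[-0.0026,0.0003,0.0058],0.006],[[0,0,0],[-0.0048,0.0006,0.0017],0.006],[[0,0,0],[-0.0049,0.0006,0.0011],0.006],[[0,0,0],[-0.005,0.0006,0.0005],0.006],[[0,0,0],[-0.005,0.0006,-0.0001],0.006],[[0,0,0],[-0.005,0.0006,-0.0007],0.006],[[0,0,0],[-0.0049,0.0006,-0.0013],0.006],[[0,0,0],[-0.0047,0.0006,-0.0019],0.006],[[0,0,0],[-0.0044,0.0006,-0.0024],0.006],[[0,0,0],[-0.0041,0.0005,-0.0029],0.006]]' 12
python3 - <<'E'
from h import *
np.set_printoptions(precision=2,suppress=True)
imaging.camera("top")
s,c,T=wrist();P=pts(c,T);print(st(s["eef_pos"]),s["wrist_force"])
S=np.dstack([(P[...,:2]-C)@E2,P[...,2]]);z=S[...,2]
hsv=cv2.cvtColor(c["pixels"],cv2.COLOR_RGB2HSV);save(c,"w3")
q=S[(cv2.inRange(hsv,(5,150,100),(16,255,255))>0)&(z>190)&(z<280)];print(len(q),np.median(q,0),q.min(0),q.max(0))
E
```

```text
clock: 5.45
eef_pos: [504.8, 73.3, 222.3]
eef_rot: [-1.571, -0.0, -1.693]
wrist_force: [2.1, -0.1, 0.6]
finger_gap: 11.5
[-89.84 100.25 221.67] [-0.24  0.38  0.17]
892 [-89.35 128.09 240.63] [-98.52 118.63 232.75] [-80.29 135.29 244.43]
```

The pawl is at 2.31 rad, almost on its stop. I'll release, rise and go over the crank handle.

```bash
python3 -m inch '[[[0,0,0],[0,0,0],0.03],[[0,0,0],[0,0,0],0.06],[[0,0,0],[0,0,0],0.06],[[0,0,0],[0,0,0.004],0.06],[[0,0,0],[0,0,0.01],0.06],[[0,0,0],[0,0,0.015],0.06],[[0,0,0],[0,0,0.018],0.06],[[0,0,0],[0,0,0.018],0.06],[[0,0,0],[0,0,0.018],0.06],[[0,0,0],[0.01,-0.02,0.005],0.06]]' 20
python3 -m inch '[[[0,0,0],[0.014,-0.029,0],0.07],[[0,0,0],[0.014,-0.029,0],0.07],[[0,0,0],[0.014,-0.029,0],0.07],[[0,0,0],[0.014,-0.029,0],0.07],[[0,0,0],[0.014,-0.029,0],0.07],[[0,0,0],[0.014,-0.029,0],0.07],[[0,0,0],[0.014,-0.029,0],0.07],[[0,0,0],[0.014,-0.029,0],0.07],[[0,0,0],[0,0,0],0.07],[[0,0,0],[0,0,0],0.07]]'
cat > look.py <<'E'
from h import *
np.set_printoptions(precision=2,suppress=True)
imaging.camera("top")
s,c,T=wrist();P=pts(c,T);print("tcp",st(s["eef_pos"]),s["wrist_force"],s["finger_gap"],s["clock"])
S=np.dstack([(P[...,:2]-C)@E2,P[...,2]]);x,y,z=S[...,0],S[...,1],S[...,2]
hsv=cv2.cvtColor(c["pixels"],cv2.COLOR_RGB2HSV);d=c["depth"]>0
def g(n,m):
    q=S[m&d]
    if len(q): print(n,len(q),np.median(q,0),np.percentile(q,2,0),np.percentile(q,98,0))
g("handle",(hsv[...,2]<70)&(y<-85)&(y>-200)&(z>110)&(z<230)&(abs(x)<110))
g("ball",(cv2.inRange(hsv,(5,150,100),(16,255,255))>0)&(z>170)&(z<280))
g("clip",(cv2.inRange(hsv,(0,170,90),(4,255,255))>0)&(z<215)&(z>100)&(abs(y)<80))
E
python3 look.py
python3 - <<'E'
from h import *
save(imaging.camera("top"),"t2");save(imaging.camera("wrist"),"w4")
E
```

```text
clock: 6.38
eef_pos: [515.3, 55.0, 314.9]
eef_rot: [-1.566, 0.001, -1.691]
wrist_force: [0.9, -0.2, 0.8]
finger_gap: 59.8
clock: 7.22
eef_pos: [627.4, -180.0, 310.4]
eef_rot: [-1.572, 0.0, -1.695]
wrist_force: [0.1, 0.1, -0.3]
finger_gap: 70.0
tcp [  63.26 -135.01  310.87] [-0.38  0.16  0.02] 69.64314318651108 7.2667
handle 2710 [  62.98 -134.36  189.44] [  51.17 -182.08  180.16] [ 75.31 -92.01 192.19]
clip 165 [ 54.05 -43.57 136.44] [ 44.22 -49.87 134.48] [ 61.93 -39.75 138.25]
```

View pics/w4.png

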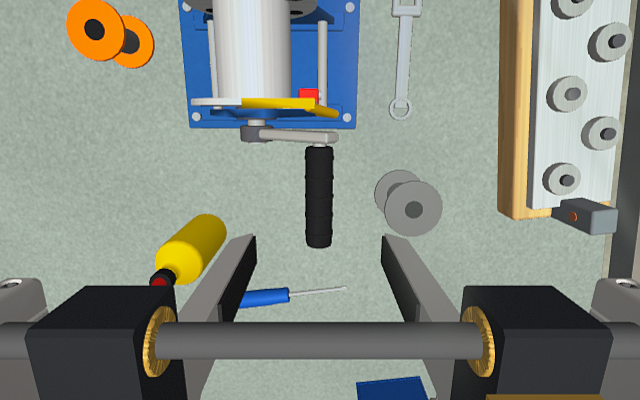

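The handle is at (318,195) in the wrist view, centred between the fingers, with the clip at (308,95). That gives φ = 0.907 and q ≈ 1.605. I'll descend and grip.

```bash
python3 -m inch '[[[0,0,0],[0,-0.003,-0.022],0.07],[[0,0,0],[0,0,-0.022],0.07],[[0,0,0],[0,0,-0.022],0.07],[[0,0,0],[0,0,-0.022],0.07],[[0,0,0],[0,0,-0.022],0.07],[[0,0,0],[0,0,-0.022],0.07],[[0,0,0],[0,0,-0.018],0.07],[[0,0,0],[0,0,0],0.06],[[0,0,0],[0,0,0],0.04],[[0,0,0],[0,0,0],0.022]]' 25
python3 -m inch '[[[0,0,0],[0,0,0],0.02],[[0,0,0],[0,0,0],0.02],[[0,0,0],[0,0,0],0.02],[[0,0,0],[0,0,0],0.02],[[0,0,0],[0,0,0],0.02],[[0,0,0],[0,0,0],0.02],[[0,0,0],[0,0,0],0.02],[[0,0,0],[0,0,0],0.02],[[0,0,0],[0,0,0],0.02],[[0,0,0],[0,0,0],0.02]]'
python3 - <<'E'
from h import *
s=manip.read_state();print(st(s["eef_pos"]),s["wrist_force"],s["finger_gap"])
a=np.linspace(.907,-.49,21)
Q=np.array([wo([80*np.sin(t),0,130+80*np.cos(t)]) for t in a]);print(np.round(np.diff(Q,axis=0),1).tolist())
E
```

```text
clock: 8.25
eef_pos: [627.9, -181.4, 162.6]
eef_rot: [-1.569, -0.0, -1.692]
wrist_force: [-1.1, -0.4, 0.1]
finger_gap: 53.2
clock: 9.08
eef_pos: [627.4, -181.8, 160.8]
eef_rot: [-1.571, -0.0, -1.693]
wrist_force: [-0.9, 1.5, 3.2]
finger_gap: 25.5
[  63.75892815 -137.94920885  160.76205616] [-0.85291438  1.48483573  3.16456312] 25.4508090037846
[[-3.6, 0.4, 4.3], [-3.9, 0.5, 4.0], [-4.1, 0.5, 3.7], [-4.4, 0.5, 3.4], [-4.6, 0.6, 3.1], [-4.8, 0.6, 2.8], [-5.0, 0.6, 2.4], [-5.1, 0.6, 2.1], [-5.3, 0.6, 1.7], [-5.4, 0.7, 1.3], [-5.5, 0.7, 1.0], [-5.5, 0.7, 0.6], [-5.5, 0.7, 0.2], [-5.5, 0.7, -0.2], [-5.5, 0.7, -0.6], [-5.5, 0.7, -1.0], [-5.4, 0.7, -1.4], [-5.3, 0.6, -1.7], [-5.1, 0.6, -2.1], [-5.0, 0.6, -2.5]]
```

```bash
python3 -m inch '[[[0,0,0],[-0.0036,0.0004,0.0043],0.02],[[0,0,0],[-0.0039,0.0005,0.004],0.02],[[0,0,0],[-0.0041,0.0005,0.0037],0.02],[[0,0,0],[-0.0044,0.0005,0.0034],0.02],[[0,0,0],[-0.0046,0.0006,0.0031],0.02],[[0,0,0],[-0.0048,0.0006,0.0028],0.02],[[0,0,0],[-0.005,0.0006,0.0024],0.02],[[0,0,0],[-0.0051,0.0006,0.0021],0.02],[[0,0,0],[-0.0053,0.0006,0.0017],0.02],[[0,0,0],[-0.0054,0.0007,0.0013],0.02]]'
python3 look.py
```

```text
clock: 9.92
eef_pos: [582.4, -176.1, 191.1]
eef_rot: [-1.566, -0.0, -1.693]
wrist_force: [6.2, 0.9, 9.3]
finger_gap: 25.5
tcp [  17.66 -137.79  191.27] [1.5  1.13 8.41] 25.285103565689592 9.9667
handle 7986 [  17.52 -126.41  219.66] [   5.09 -165.25  210.51] [ 30.41 -91.32 222.76]
ball 11 [ 40.09 -47.09 172.07] [ 36.22 -47.31 170.39] [ 46.36 -46.95 174.83]
clip 232 [ 34.9  -42.93 167.88] [ 30.16 -46.4  163.78] [ 42.12 -39.32 173.08]
```

```bash
python3 -m inch '[[[0,0,0],[-0.0055,0.0007,0.001],0.02],[[0,0,0],[-0.0055,0.0007,0.0006],0.02],[[0,0,0],[-0.0055,0.0007,0.0002],0.02],[[0,0,0],[-0.0055,0.0007,-0.0002],0.02],[[0,0,0],[-0.0055,0.0007,-0.0006],0.02],[[0,0,0],[-0.0055,0.0007,-0.001],0.02],[[0,0,0],[-0.0054,0.0007,-0.0014],0.02],[[0,0,0],[-0.0053,0.0006,-0.0017],0.02],[[0,0,0],[-0.0051,0.0006,-0.0021],0.02],[[0,0,0],[-0.005,0.0006,-0.0025],0.02]]'
python3 look.py;python3 - <<'E'
from h import *
a=imaging.camera("side")["pixels"][130:260,250:420]
cv2.imwrite("pics/s2.png",cv2.resize(a,None,fx=4,fy=4,interpolation=2)[...,::-1])
E
```

```text
clock: 10.85
eef_pos: [528.1, -169.3, 184.7]
eef_rot: [-1.566, -0.0, -1.693]
wrist_force: [-7.9, 6.0, 24.6]
finger_gap: 25.6
tcp [ -37.34 -137.66  184.2 ] [-10.21   6.29  26.5 ] 25.022354353954565 10.9
handle 8118 [ -37.44 -126.86  212.97] [ -49.96 -164.84  203.88] [-24.53 -91.14 221.05]
ball 1 [  3.42 -48.97 189.68] [  3.42 -48.97 189.68] [  3.42 -48.97 189.68]
clip 413 [  8.08 -43.05 192.83] [  3.98 -48.79 189.08] [ 20.92 -39.04 194.7 ]
```

View pics/s2.png

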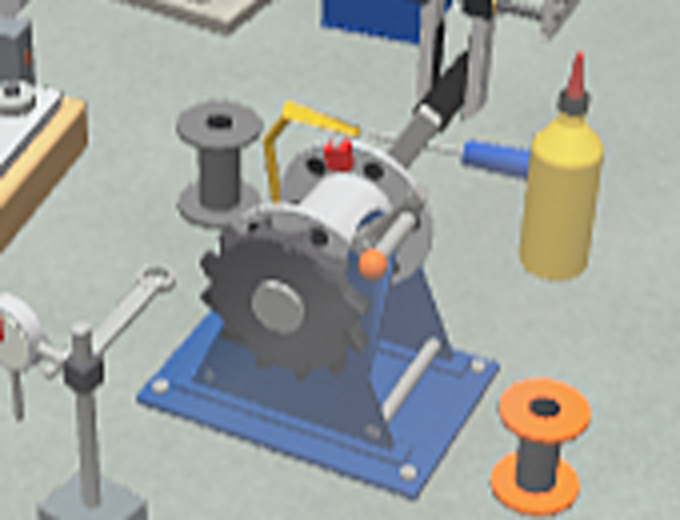

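The side view shows the pawl flipped over with its knob at (372,262), and the red clip at (338,155) just short of the pointer tip at (357,131). From the handle, q ≈ 0.21. I'll release and return to the pawl.

```bash
python3 -m inch '[[[0,0,0],[-0.001,0,0.003],0.02],[[0,0,0],[-0.001,0,0.003],0.024],[[0,0,0],[0,0,0],0.04],[[0,0,0],[0,0,0],0.06],[[0,0,0],[0,0,0],0.06],[[0,0,0],[0,0,0.01],0.06],[[0,0,0],[0,0,0.03],0.06],[[0,0,0],[0,0,0.03],0.06],[[0,0,0],[0,0,0.03],0.06],[[0,0,0],[0,0,0.015],0.06]]'
python3 look.py
python3 -m inch '[[[0,0,0],[-0.0026,0.0303,0],0.06],[[0,0,0],[-0.0026,0.0303,0],0.06],[[0,0,0],[-0.0026,0.0303,0],0.06],[[0,0,0],[-0.0026,0.0303,0],0.06],[[0,0,0],[-0.0026,0.0303,0],0.06],[[0,0,0],[-0.0026,0.0303,0],0.06],[[0,0,0],[-0.0026,0.0303,0],0.06],[[0,0,0],[-0.0026,0.0303,0],0.06],[[0,0,0],[0,0,0],0.06],[[0,0,0],[0,0,0],0.06]]'
python3 look.py
```

```text
clock: 11.83
eef_pos: [525.7, -169.6, 307.6]
eef_rot: [-1.566, -0.001, -1.693]
wrist_force: [0.3, 0.4, 0.4]
finger_gap: 59.9
tcp [ -38.23 -138.4   309.14] [0.41 0.51 2.6 ] 59.82277995397065 11.8833
handle 3196 [ -38.57 -134.11  212.45] [ -50.35 -181.78  204.67] [-26.27 -92.   215.23]
ball 14 [  9.74 -49.23 192.44] [  4.54 -49.3  190.67] [ 19.36 -49.14 193.85]
clip 4 [ 19.2  -45.26 191.5 ] [ 18.23 -46.75 190.97] [ 19.39 -42.3  191.94]
clock: 12.77
eef_pos: [504.1, 74.0, 302.0]
eef_rot: [-1.572, -0.0, -1.691]
wrist_force: [0.7, -0.1, 0.1]
finger_gap: 60.0
tcp [-89.55  99.93 302.13] [-0.44 -0.27  0.48] 59.76612643587325 12.8167
handle 174 [-39.7  -92.51 209.93] [-51.02 -99.95 200.81] [-27.06 -90.08 213.87]
ball 426 [-89.81 127.43 240.49] [-97.83 119.44 234.81] [-81.86 134.48 243.42]
```

```bash
python3 -m inch '[[[0,0,0],[0,0.001,-0.02],0.05],[[0,0,0],[0,0,-0.02],0.05],[[0,0,0],[0,0,-0.02],0.05],[[0,0,0],[0,0,-0.016],0.05],[[0,0,0],[0,0,-0.01],0.05],[[0,0,0],[0,0,0],0.04],[[0,0,0],[0,0,0],0.02],[[0,0,0],[0,0,0],0.008],[[0,0,0],[0,0,0],0.006],[[0,0,0],[0,0,0],0.006]]' 12
python3 -m inch '[[[0,0,0],[0,0,0],0.006],[[0,0,0],[0,0,0],0.006],[[0,0,0],[0,0,0],0.006],[[0,0,0],[0,0,0],0.006],[[0,0,0],[0,0,0],0.006],[[0,0,0],[0,0,0],0.006],[[0,0,0],[0,0,0],0.006],[[0,0,0],[0,0,0],0.006],[[0,0,0],[0,0,0],0.006],[[0,0,0],[0,0,0],0.006]]'
python3 look.py
python3 - <<'E'
from h import *
a=np.linspace(2.31,0.06,21)
Q=np.array([wo([-62+42*np.cos(t-.05),101,202+42*np.sin(t-.05)]) for t in a]);print(np.round(np.diff(Q,axis=0),1).tolist())
E
```

```text
clock: 13.7
eef_pos: [504.8, 73.9, 217.5]
eef_rot: [-1.57, 0.0, -1.693]
wrist_force: [-0.7, -0.6, 0.2]
finger_gap: 19.9
clock: 14.53
eef_pos: [504.0, 74.1, 217.3]
eef_rot: [-1.572, 0.0, -1.693]
wrist_force: [-6.2, 0.5, 5.7]
finger_gap: 11.2
tcp [-89.98 100.98 217.28] [-6.33  0.84  5.35] 11.423915071094857 14.5833
ball 936 [-89.51 128.36 240.29] [-98.25 119.84 234.36] [-81.72 134.73 243.4 ]
[[3.8, -0.5, 2.8], [4.1, -0.5, 2.3], [4.3, -0.5, 1.9], [4.5, -0.6, 1.4], [4.6, -0.6, 0.9], [4.7, -0.6, 0.3], [4.7, -0.6, -0.2], [4.6, -0.6, -0.7], [4.5, -0.6, -1.2], [4.4, -0.5, -1.7], [4.1, -0.5, -2.2], [3.9, -0.5, -2.7], [3.5, -0.4, -3.1], [3.2, -0.4, -3.5], [2.8, -0.3, -3.8], [2.3, -0.3, -4.1], [1.8, -0.2, -4.3], [1.3, -0.2, -4.5], [0.8, -0.1, -4.6], [0.3, -0.0, -4.7]]
```

```bash
python3 -m inch '[[[0,0,0],[0.0038,-0.0005,0.0032],0.006],[[0,0,0],[0.0041,-0.0005,0.0026],0.006],[[0,0,0],[0.0043,-0.0005,0.002],0.006],[[0,0,0],[0.0045,-0.0006,0.0016],0.006],[[0,0,0],[0.0046,-0.0006,0.001],0.006],[[0,0,0],[0.0047,-0.0006,0.0003],0.006],[[0,0,0],[0.0047,-0.0006,-0.0002],0.006],[[0,0,0],[0.0046,-0.0006,-0.0007],0.006],[[0,0,0],[0.0045,-0.0006,-0.0012],0.006],[[0,0,0],[0.0044,-0.0005,-0.0017],0.006]]'
python3 look.py
```

```text
clock: 15.47
eef_pos: [549.2, 68.3, 223.4]
eef_rot: [-1.571, -0.0, -1.693]
wrist_force: [-1.0, -1.0, 2.2]
finger_gap: 11.7
tcp [-43.88 100.66 222.99] [ 1.26 -0.27  3.32] 11.350864793520074 15.5167
ball 989 [-43.42 127.91 247.26] [-52.09 119.79 241.35] [-35.23 134.5  250.4 ]
```

```bash
python3 -m inch '[[[0,0,0],[0.0041,-0.0005,-0.0022],0.006],[[0,0,0],[0.0039,-0.0005,-0.0027],0.006],[[0,0,0],[0.0035,-0.0004,-0.0031],0.006],[[0,0,0],[0.0032,-0.0004,-0.0035],0.006],[[0,0,0],[0.0028,-0.0003,-0.0038],0.006],[[0,0,0],[0.0023,-0.0003,-0.0041],0.006],[[0,0,0],[0.0018,-0.0002,-0.0043],0.006],[[0,0,0],[0.0013,-0.0002,-0.0045],0.006],[[0,0,0],[0.0008,-0.0001,-0.0046],0.006],[[0,0,0],[0.0003,0,-0.0047],0.006]]'
python3 look.py
```

```text
clock: 16.4
eef_pos: [573.4, 65.4, 185.9]
eef_rot: [-1.569, 0.0, -1.693]
wrist_force: [5.5, -2.0, 2.5]
finger_gap: 11.6
tcp [-20.08 100.78 185.06] [ 9.38 -1.21 -0.52] 11.72245776997063 16.45
ball 1023 [-19.66 127.97 212.57] [-27.77 119.56 205.88] [-11.56 134.46 215.74]
```

```bash
python3 -m inch '[[[0,0,0],[0,0,0],0.02],[[0,0,0],[0,0,0],0.04],[[0,0,0],[0,0,0],0.06],[[0,0,0],[0,0,0],0.06],[[0,0,0],[0,0,0.008],0.06],[[0,0,0],[0,0,0.02],0.06],[[0,0,0],[0,0,0.025],0.06],[[0,0,0],[0,0,0.03],0.06],[[0,0,0],[0,0,0.03],0.06],[[0,0,0],[0,0,0.01],0.06]]'
python3 look.py
python3 - <<'E'
from h import *
a=imaging.camera("side")["pixels"][130:260,250:420]
cv2.imwrite("pics/s3.png",cv2.resize(a,None,fx=4,fy=4,interpolation=2)[...,::-1])
E
```

```text
clock: 17.33
eef_pos: [573.3, 65.5, 314.4]
eef_rot: [-1.565, 0.001, -1.693]
wrist_force: [0.7, -0.3, 1.1]
finger_gap: 59.6
tcp [-20.01 100.97 314.19] [0.76 0.2  1.78] 60.051545003804726 17.3833
handle 407 [-35.55 -96.61 211.1 ] [ -50.28 -108.92  201.27] [-25.74 -87.33 215.27]
ball 306 [-19.59 127.08 210.7 ] [-27.99 119.44 204.75] [-11.27 134.12 213.33]
clip 40 [ 10.04 -39.01 176.86] [  1.29 -41.18 171.58] [ 16.59 -38.2  179.01]
```

View pics/s3.png

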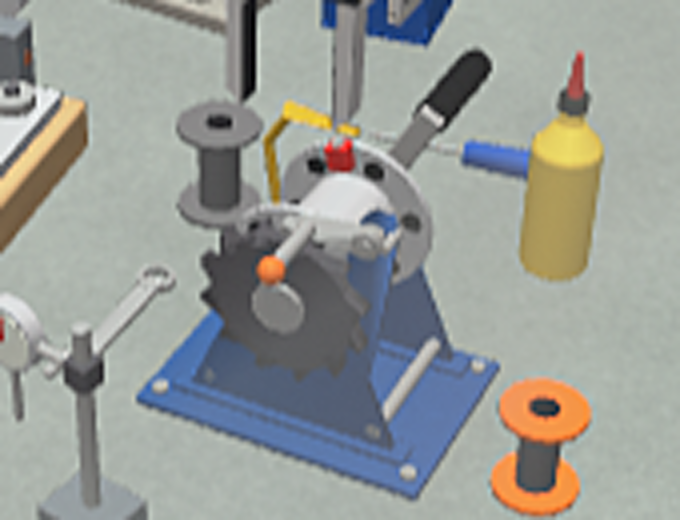

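The pawl is down, with the ball at (270,270), and the clip is still just short of the pointer. Next I'll go back to the handle to ease the drum home.

```bash
python3 -m inch '[[[0,0,0],[-0.0059,-0.0294,0],0.07],[[0,0,0],[-0.0059,-0.0294,0],0.07],[[0,0,0],[-0.0059,-0.0294,0],0.07],[[0,0,0],[-0.0059,-0.0294,0],0.07],[[0,0,0],[-0.0059,-0.0294,0],0.07],[[0,0,0],[-0.0059,-0.0294,0],0.07],[[0,0,0],[-0.0059,-0.0294,0],0.07],[[0,0,0],[-0.0059,-0.0294,0],0.07],[[0,0,0],[0,0,-0.01],0.07],[[0,0,0],[0,0,0],0.07]]' 25
python3 look.py
```

```text
clock: 18.32
eef_pos: [524.5, -170.5, 295.7]
eef_rot: [-1.576, 0.001, -1.695]
wrist_force: [-0.1, 1.2, -0.1]
finger_gap: 69.8
tcp [ -39.48 -138.34  296.77] [-0.05  0.13  0.34] 70.298755912872 18.3667
handle 3480 [ -38.43 -133.76  212.49] [ -50.35 -181.9   204.44] [-26.26 -91.84 215.27]
ball 21 [ 11.92 -49.5  192.35] [  4.38 -49.59 190.21] [ 20.01 -49.4  194.11]
clip 5 [ 18.87 -41.99 191.59] [ 18.35 -46.88 189.91] [ 19.96 -40.42 192.15]
```

```bash
python3 -m inch '[[[0,0,0],[0.001,0,-0.022],0.07],[[0,0,0],[0,0,-0.022],0.07],[[0,0,0],[0,0,-0.022],0.07],[[0,0,0],[0,0,-0.022],0.07],[[0,0,0],[0,0,-0.016],0.07],[[0,0,0],[0,0,-0.011],0.07],[[0,0,0],[0,0,0],0.06],[[0,0,0],[0,0,0],0.04],[[0,0,0],[0,0,0],0.024],[[0,0,0],[0,0,0],0.02]]' 25
python3 -m inch '[[[0,0,0],[0,0,0],0.02],[[0,0,0],[0,0,0],0.02],[[0,0,0],[0,0,0],0.02],[[0,0,0],[0,0,0],0.02],[[0,0,0],[0,0,0],0.02],[[0,0,0],[0,0,0],0.02],[[0,0,0],[0,0,0],0.02],[[0,0,0],[0,0,0],0.02],[[0,0,0],[0,0,0],0.02],[[0,0,0],[0,0,0],0.02]]'
python3 look.py
python3 - <<'E'
from h import *
a=np.linspace(-.503,-.705,11)
Q=np.array([wo([80*np.sin(t),0,130+80*np.cos(t)]) for t in a]);print(np.round(np.diff(Q,axis=0),2).tolist())
E
```

```text
clock: 19.25
eef_pos: [527.0, -169.7, 185.3]
eef_rot: [-1.569, -0.0, -1.693]
wrist_force: [-0.9, -0.3, 0.1]
finger_gap: 46.7
clock: 20.08
eef_pos: [526.5, -169.8, 184.4]
eef_rot: [-1.571, -0.0, -1.693]
wrist_force: [-3.7, 0.0, 6.3]
finger_gap: 25.1
tcp [ -37.86 -138.38  184.4 ] [-4.54  0.18  4.95] 25.59972667662286 20.1333
handle 8226 [ -37.86 -127.22  212.86] [ -50.34 -165.86  204.12] [-24.96 -91.13 221.03]
ball 14 [  6.01 -49.07 192.99] [  3.69 -49.24 190.68] [ 19.59 -48.87 194.87]
clip 384 [  7.43 -42.9  192.87] [  3.71 -48.25 188.96] [ 20.65 -39.03 194.58]
[[-1.4, 0.17, -0.79], [-1.38, 0.17, -0.82], [-1.36, 0.17, -0.85], [-1.35, 0.17, -0.88], [-1.33, 0.16, -0.9], [-1.31, 0.16, -0.93], [-1.29, 0.16, -0.96], [-1.27, 0.16, -0.98], [-1.25, 0.15, -1.01], [-1.23, 0.15, -1.03]]
```

```bash
python3 -m inch '[[[0,0,0],[-0.001,0.0001,-0.0006],0.02],[[0,0,0],[-0.001,0.0001,-0.0006],0.02],[[0,0,0],[-0.001,0.0001,-0.0006],0.02],[[0,0,0],[-0.001,0.0001,-0.0006],0.02],[[0,0,0],[-0.001,0.0001,-0.0006],0.02],[[0,0,0],[-0.0009,0.0001,-0.0006],0.02],[[0,0,0],[-0.0009,0.0001,-0.0006],0.02],[[0,0,0],[-0.0009,0.0001,-0.0006],0.02],[[0,0,0],[-0.0009,0.0001,-0.0006],0.02],[[0,0,0],[-0.0009,0.0001,-0.0007],0.02]]'
python3 look.py|head -2
```

```text
clock: 21.02
eef_pos: [517.6, -168.7, 178.8]
eef_rot: [-1.569, -0.0, -1.693]
wrist_force: [-2.7, 1.9, 9.1]
finger_gap: 25.0
tcp [ -47.05 -138.36  178.7 ] [-1.89  1.94  7.76] 25.009023763964702 21.0667
handle 8360 [ -47.11 -127.72  207.29] [ -59.6  -165.72  198.41] [-34.16 -91.11 222.05]
```

```bash
python3 -m inch '[[[0,0,0],[-0.0007,0.0001,-0.0005],0.02],[[0,0,0],[-0.0007,0.0001,-0.0005],0.02],[[0,0,0],[-0.0007,0.0001,-0.0005],0.02],[[0,0,0],[-0.0007,0.0001,-0.0005],0.02],[[0,0,0],[-0.0003,0,-0.0003],0.02],[[0,0,0],[-0.0003,0,-0.0003],0.02],[[0,0,0],[-0.0003,0,-0.0002],0.02],[[0,0,0],[0,0,0],0.02],[[0,0,0],[0,0,0],0.02],[[0,0,0],[0,0,0],0.02]]'
python3 look.py|head -2
```

```text
clock: 21.95
eef_pos: [513.8, -168.2, 176.0]
eef_rot: [-1.569, 0.0, -1.693]
wrist_force: [-1.5, 2.2, 9.2]
finger_gap: 25.6
tcp [ -50.73 -138.35  175.92] [-2.22  2.72  8.06] 25.290177688154966 22.0
handle 8455 [ -50.77 -128.14  204.51] [ -63.28 -165.72  195.77] [-37.83 -91.1  222.76]
```

```bash
python3 -m inch '[[[0,0,0],[-0.0004,0,-0.0003],0.02],[[0,0,0],[-0.0004,0,-0.0003],0.02],[[0,0,0],[-0.0004,0,-0.0003],0.02],[[0,0,0],[-0.0004,0,-0.0003],0.02],[[0,0,0],[-0.0004,0,-0.0003],0.02],[[0,0,0],[-0.0004,0,-0.0003],0.02],[[0,0,0],[0,0,0],0.02],[[0,0,0],[0,0,0],0.02],[[0,0,0],[0,0,0],0.02],[[0,0,0],[0,0,0],0.02]]'
python3 look.py|head -2
```

```text
clock: 22.88
eef_pos: [512.1, -168.0, 174.6]
eef_rot: [-1.567, 0.0, -1.693]
wrist_force: [2.3, 3.5, 9.1]
finger_gap: 25.2
tcp [ -52.35 -138.36  174.59] [1.78 4.41 9.46] 25.084470254700197 22.9333
handle 8479 [ -52.46 -128.36  203.22] [ -65.01 -165.65  194.48] [-39.5  -91.12 222.83]
```

```bash
python3 -m inch '[[[0,0,0],[-0.0004,0,-0.0003],0.02],[[0,0,0],[-0.0004,0,-0.0003],0.02],[[0,0,0],[-0.0004,0,-0.0003],0.02],[[0,0,0],[-0.0004,0,-0.0003],0.02],[[0,0,0],[-0.0004,0,-0.0003],0.02],[[0,0,0],[0,0,0],0.02],[[0,0,0],[0,0,0],0.02],[[0,0,0],[0,0,0],0.02],[[0,0,0],[0,0,0],0.02],[[0,0,0],[0,0,0],0.02]]'
python3 look.py|head -2
```

```text
clock: 23.82
eef_pos: [511.9, -168.0, 174.4]
eef_rot: [-1.562, 0.0, -1.692]
wrist_force: [11.4, 5.4, 13.2]
finger_gap: 25.5
tcp [ -52.61 -138.4   174.38] [12.39  5.33 14.05] 25.155138686401823 23.8667
handle 8484 [ -52.43 -128.29  203.09] [ -65.5  -165.71  194.31] [-39.86 -91.08 222.62]
```

The tooth has met the stop: the commanded push no longer moves the handle and the force is rising. I'll relax, release, lift and check.

```bash
python3 -m inch '[[[0,0,0],[0.0007,0,0.0006],0.02],[[0,0,0],[0.0007,0,0.0006],0.02],[[0,0,0],[0.0005,0,0.0004],0.02],[[0,0,0],[0,0,0],0.026],[[0,0,0],[0,0,0],0.032],[[0,0,0],[0,0,0],0.05],[[0,0,0],[0,0,0],0.06],[[0,0,0],[0,0,0],0.06],[[0,0,0],[0,0,0.01],0.06],[[0,0,0],[0,0,0.02],0.06]]'
python3 -m inch '[[[0,0,0],[0,0,0.025],0.06],[[0,0,0],[0,0,0.025],0.06],[[0,0,0],[0,0,0.025],0.06],[[0,0,0],[0,0,0.025],0.06],[[0,0,0],[-0.003,0.029,0],0.06],[[0,0,0],[-0.003,0.029,0],0.06],[[0,0,0],[-0.003,0.029,0],0.06],[[0,0,0],[-0.003,0.029,0],0.06],[[0,0,0],[0,0,0],0.06],[[0,0,0],[0,0,0],0.06]]'
python3 look.py
python3 - <<'E'
from h import *
a=imaging.camera("side")["pixels"][130:260,250:420]
cv2.imwrite("pics/s4.png",cv2.resize(a,None,fx=4,fy=4,interpolation=2)[...,::-1])
E
```

```text
clock: 24.75
eef_pos: [510.0, -168.1, 202.4]
eef_rot: [-1.575, 0.001, -1.693]
wrist_force: [-0.9, 0.7, -0.2]
finger_gap: 59.3
clock: 25.58
eef_pos: [498.8, -51.4, 304.5]
eef_rot: [-1.57, -0.0, -1.691]
wrist_force: [0.2, 0.1, -0.3]
finger_gap: 59.9
tcp [-79.65 -25.11 304.21] [ 0.16 -0.71 -1.08] 60.056119918645685 25.6333
handle 1459 [ -53.33 -114.23  202.82] [ -64.71 -142.5   193.64] [-40.77 -90.77 205.75]
ball 288 [-22.09 121.88 207.42] [-28.76 118.35 201.32] [-11.89 125.87 210.65]
clip 66 [ -0.29 -50.73 193.84] [ -8.8  -52.99 192.14] [  6.88 -41.54 194.79]
```

View pics/s4.png

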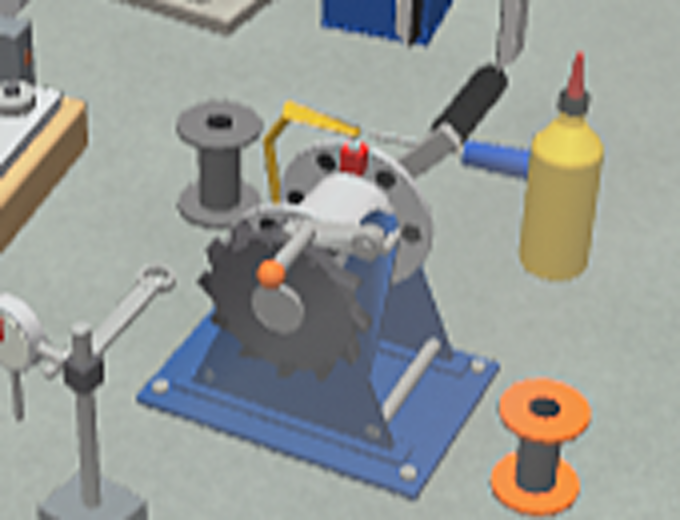

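The clip at (352,158) now stands under the pointer tip at (357,131). The pawl knob is at its home height (ball top 210.65 mm, the same as at the start) and the gripper is clear.

```bash
python3 -c "
from cell import ticket;print(ticket.sign_off())"
```

```text
the job is handed in; nothing more can be done
None
```

The drum is set for the next wire and the job is handed in, at about 26 s on the robot's clock out of 72 s.

I flipped the pawl over to about 2.31 rad, where it stayed. I then wound the drum back by the crank from about 1.6 to 0.2 rad and dropped the pawl. After that I eased the drum back until it came up firm on the pawl, relaxed the push, let go and lifted clear.

**Last checks:**
- **Clip:** it was at x ≈ 0 in the stand frame, under the pointer.
- **Crank:** the handle was at x ≈ −52 to −53 mm, against −51.4 mm nominal for drum angle 0. That is within the calibration error.
- **Pawl:** the top of its ball was at 210.65 mm, the same as at the start when it was home.
- **Gripper and bench:** the gripper was free, with under 2 N at the wrist. In the last side view the two bobbins and the bottle stood where they were. I did not re-measure the other bench items.

**Something odd on the way:** during the first pawl lift the pin slid about 4 mm in the fingers, with about 20 N at the wrist. I corrected the path, and the force stayed well under the limits.

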